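Start the jig's clamp screw square with the socket driver

TASK

Slide the green-handled socket driver off the open end of its storage bar, set its socket squarely and fully over the square head of the leaning clamp screw on the blue welding jig, and only then start the screw with about a quarter turn clockwise (seen from its head), keeping the driver in line with the screw. Leave the driver standing on the screw head, let go of it, do not turn the screw with the gripper itself and leave the other things on the bench where they are.

Things in the scene. Friction and masses are not known exactly. Their poses are not given: they have to be found in the camera images.
- driver: Loose straight socket driver, 140 mm long, 0.28 to 0.46 kg. Origin: centre of the open mouth of its socket; z runs along the tool from the mouth to the handle's end. Square steel socket 35.5 mm wide outside (z 0 to 53 mm), square bore 23.5 mm wide, 45 mm deep. Starts sleeved on the storage bar, mouth on the sloping orange face, its axis along the bar with up to 4 degrees of play.
- handle_mid (a point): Middle of the driver's green handle, 105 mm from the mouth along the tool; axes as the driver's. The handle is square, 28 x 28 mm, and runs 35 mm to either side of this point (70 to 140 mm from the mouth); below it is a round neck 18 mm in diameter. The flats of handle and bore are parallel to the driver's x and y axes.
- stand: Fixed storage stand: grey foot 130 x 100 mm with an orange sloping block. Origin: on the bench, z up; the bar leans towards the stand's -x. It may stand left or right of the robot's middle, the jig on the other side; its yaw varies by 0.3 rad either way.
- bar_root (a point): Middle of the orange face, where the steel bar leaves it: 30 mm along +x of the stand and 62 mm above its origin; axes as the stand's (upright). The bar is square 21 mm (flats parallel to the stand's y), 42 mm long, last 8 mm tapered, upper end open. It leans 22 degrees: its direction in the stand's axes is (-0.375, 0, 0.927).
- jig: Fixed blue welding jig, foot 170 x 160 mm, with a steel plate sloping 25 degrees that carries a dark square tube, an aluminium strap and a brass bush with the clamp screw. Origin: on the bench, z up. The screw axis leans 25 degrees towards the jig's -x: in the jig's axes its outward direction is (-0.423, 0, 0.906). Its yaw varies by 0.3 rad either way.
- clamp_screw: The whole clamp screw (shank, collar, head). Origin as screw_seat, but its axes do not turn with the screw: z along the screw axis out of the head, y as the jig's y. Brass head: square 20 mm, 34 mm high above the collar, last 8 mm tapered to 11 mm wide.
- screw_seat (a point): Centre of the top face of the screw's dark collar (46 mm across, 5 mm thick, white index mark), at the foot of the square head; about 16 mm along +x of the jig and 127 mm above its origin. z: screw axis, out of the head; x and y: parallel to the head's flats, turning with it. The driver is fully on when its mouth rests on the collar.
- screw (a joint): Turn of the screw in rad, growing clockwise seen from its head; starts between -0.2 and 0.2 (at 0 the collar's white mark faces the red mark on the strap). The thread draws it in 1.27 mm per rad. Turning takes about 0.15 N m; it stays where left; end stop at 2.8. The socket has about 10 degrees of free play on the head each way.
- pipe_offcut: Bystander: short copper pipe standing up, 60 mm across and high. Origin: centre of its underside.
- magnet_square: Bystander: flat red triangular welding magnet, about 70 mm, 18 mm thick. Origin on its underside.
- angle_offcut: Bystander: rust-brown steel angle, 100 mm long, 40 mm high. Origin: centre of its underside.
- chipping_hammer: Bystander: hammer lying on the bench.
- wire_brush: Bystander: brush lying on the bench.
- spray_can: Bystander: can with yellow label, 66 mm across, 180 mm high. Origin: centre of its underside.
Things that resemble listed ones, but are neither listed nor needed, are in the scene too. There is more than one size of the driver; the job needs the smaller.

How it is judged (in metres and radians):
On the way, in this order (a step that is already met when the one before it is completed fails the run):
1. the driver is off its storage bar (distance between driver and bar_root above 0.06 m), for 0.2 s.
2. the driver is on the head within 12 mm of the collar, in line within 8 degrees, screw below 0.4 rad (distance between driver and screw_seat below 0.014 m and z of driver in the frame of screw_seat below 0.012 m and angle between the z axis of driver and the z axis of screw_seat, either way round below 0.14 rad and value of joint screw below 0.4 rad), for 0.2 s.
3. the screw is turned beyond 1.0 rad, the driver still on it (value of joint screw above 1 rad and distance between driver and screw_seat below 0.02 m), for 0.1 s.
At the end, for the whole second after the job is handed in: The screw stands between 1.0 and 2.3 rad clockwise; the driver stands at rest on its head, mouth within 16 mm of the collar centre and in line with the screw within 10 degrees; it has been let go of (value of joint screw between 1 and 2.3 rad and distance between driver and screw_seat below 0.016 m and angle between the z axis of driver and the z axis of screw_seat, either way round below 0.17 rad and linear speed of driver below 0.03 m/s); the robot touches nothing.
It fails at once if the screw is turned while the driver is more than 12 degrees out of line with it (value of joint screw above 0.45 rad and velocity of joint screw above 0.3 rad/s and angle between the z axis of driver and the z axis of screw_seat, either way round above 0.21 rad).
It fails at once if the gripper pushes on the screw itself (contact force between the fingers and clamp_screw above 3 N).
It fails at once if a bystander is moved more than 40 mm (distance of any of pipe_offcut, magnet_square, angle_offcut, chipping_hammer, wire_brush, spray_can from where it was at the start of the episode above 0.04 m).
It also fails if it takes over 51 s, if anything falls off the work surface, if the arm or the gripper's body presses on something with over 40 N, if the wrist force passes 120 N, or if a joint passes its speed limit or range.

ROBOT

A 7-joint arm with a two-finger parallel gripper is mounted at the origin on the work surface. World frame = base frame: x ahead of the robot, y to its left, z up, the work surface at z = 0. Lengths are in m, angles in degrees, forces in N, time in s.
With the tool pointing down it reaches from about 0.425 to 0.875 m from the base axis. Payload 9.9 kg.
Tool frame: the origin (TCP) lies midway between the tips of the shut fingers; the grasp point (between the pads) lies 19 mm behind it; x points along the fingers, y is the direction in which the jaws open and shut, and the axes are right-handed (so a half turn about x gives the same grasp; the last joint's range is limited). The gripper opens to 85 mm and grips with 20 to 120 N. Pads are 22 mm wide; open, the fingers measure 114 mm over their backs; the gripper's body (76 mm by 85 mm) begins 54 mm behind the grasp point. The pads swing forward as they close: fully open they stand 13 mm farther back than shut.
Start: joints at [59.026, 32.985, 1.427, 82.34, -0.859, 64.687, -3.237], TCP at [0.298, -0.606, 0.231] pointing down, gripper open.
Joint ranges: [-157.87, 157.87], [-19.46, 123.44], [-87.15, 90], [11.01, 140.99], [-62.26, 242.26], [9.8, 113.94], [-161.44, 161.44]. Speed limits (degrees/s): [127.2, 127.2, 172.46, 172.46, 180, 180, 180].

INTERFACE

Orientations are given as [roll, pitch, yaw] about the fixed x, y, z axes, in that order (R = Rz(yaw) Ry(pitch) Rx(roll)).
In Python, from workcell import arm, hand, vision, order gives the robot as it stands. The module is installed in compiled form; this text tells all that it offers. Calls block until the motion is done:
- arm.movep(position, orientation): joint-space move of the TCP to a pose.
- arm.move_straight(position, rotation=None, rate=0.15, until_force=None): straight line of the TCP; rotation=None keeps the orientation; rate is the mean speed in m/s. With until_force (N) it stops when the force on the tool has changed by that much, and returns True; else False.
- arm.move_joints(angles): joint-space move.
- hand.gripper_to(opening, f_grip=None): finger opening in m; f_grip is the grip in N (None keeps the last); returns when the fingers have stopped.
- arm.hold(seconds).
- arm.ik(position, orientation): joint angles nearest the present ones, or None.
- arm.sense(): the state.
- vision.capture(name): name is "scene" or "top" or "wrist"; returns the picture (400x640x3 uint8, blue, green, red); there is no depth.
- vision.camera_params(name): a dict with "fx", "fy", "cx", "cy" (pixels), "R" (3x3) and "t" (3): a world point X has camera coordinates R X + t. Camera axes: x right, y down, z forward; pixel columns grow to the right and rows downward; lengths in m; the calibration is good to about 2 mm. The wrist camera is an equidistant fisheye: a pixel r from the principal point sees the ray r / f radians off the axis. A picture is of the moment at which its call begins: read the wrist's pose just before it. camera_params takes no time and is no camera call; for the wrist camera it gives the pose at the moment of the call.
A pose or a line that the arm cannot do raises arm.IKError and nothing moves.
- order.close_job(): hands the job in, once; it reports no verdict.
The state is a dict: "time": time; "joints": joint angles; "joint_velocities": joint speeds; "joint_torque": joint torques, N m; "tool_pos": TCP position; "tcp_rot": TCP orientation; "contact_force": force on the tool from outside, world axes, zero at the start; "moment": the same for the moment, N m; "grip_width": finger opening in m.
Only numpy, scipy, OpenCV 4.12 (cv2) and the standard library are available. Lean on these libraries where they do the work, as an engineer would, in place of code of your own. Each camera call takes 0.05 s, during which the arm holds its last target.

## Working session

There is one attempt and no reset: what is moved stays moved. The work goes in short steps, each a Python script; the robot and the scene stay as the last script left them, time stands still between calls to the robot, and variables do not carry over. Pictures are saved under pics/ and viewed, and the job is handed in when it is done.

```bash
mkdir -p pics; ls; python3 - <<'E'
from workcell import arm,hand,vision,order
import cv2
s=arm.sense(); print(s)
for n in("scene","top","wrist"):
    p=vision.camera_params(n); print(n,p)
    cv2.imwrite(f"pics/{n}0.png",vision.capture(n))
E
```

```text
pics
{'time': 0.0, 'joints': array([59.02610271, 33.02934069,  1.4247895 , 82.38746618, -0.86007581,
       64.68703703, -3.23745629]), 'joint_velocities': array([-0.06120151,  0.00718136,  0.07025404,  0.03916723, -0.04888488,
       -0.07359335,  0.0492595 ]), 'joint_torque': array([ 9.39295169e-04, -7.65748644e+01,  2.25039035e+00, -2.85961461e+01,
        1.53056625e-02,  1.27206740e-02, -3.73672208e-05]), 'tool_pos': array([ 0.29751622, -0.60537727,  0.23047577]), 'tcp_rot': array([-86.97142264,  89.90675108, 119.20139046]), 'contact_force': array([-0.50710067,  0.01718559,  0.2303289 ]), 'moment': array([ 0.01651466,  0.02311876, -0.00518042]), 'grip_width': 0.08545372141078558}
scene {'fx': 405.6317952133547, 'fy': 405.6317952133547, 'cx': 326.3663895480941, 'cy': 197.23483495905708, 'R': array([[ 0.60414017,  0.79675109, -0.01422518],
       [ 0.50456413, -0.39628306, -0.76705591],
       [-0.61678984,  0.45623177, -0.64142254]]), 't': array([-0.37599158, -0.20785182,  1.49988301])}
top {'fx': 391.1504041687253, 'fy': 391.1504041687253, 'cx': 316.9108937853747, 'cy': 198.90646993954803, 'R': array([[ 0.00310076, -0.99971873, -0.02351273],
       [-0.99692551, -0.00124947, -0.07834516],
       [ 0.07829375,  0.02368337, -0.99664898]]), 't': array([0.01945121, 0.57868043, 1.10003441])}
wrist {'fx': 309.70691628693146, 'fy': 309.70691628693146, 'cx': 313.50526563743404, 'cy': 202.2667801539595, 'R': array([[ 0.44094533, -0.89753242, -0.00166564],
       [-0.85097119, -0.41865898,  0.31713199],
       [-0.28533358, -0.13842046, -0.94837995]]), 't': array([-0.67291466, -0.04165715,  0.38050914])}
```

View pics/scene0.png

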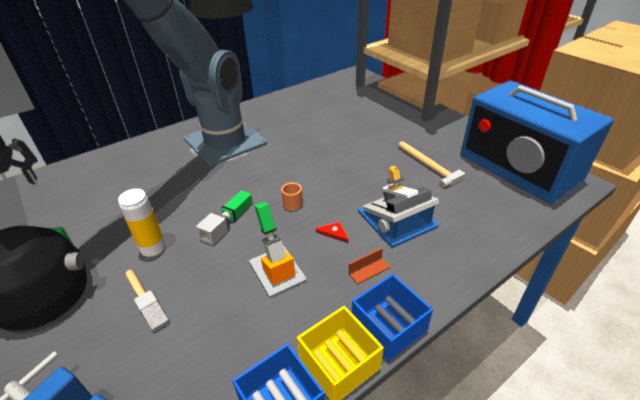

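View pics/top0.png

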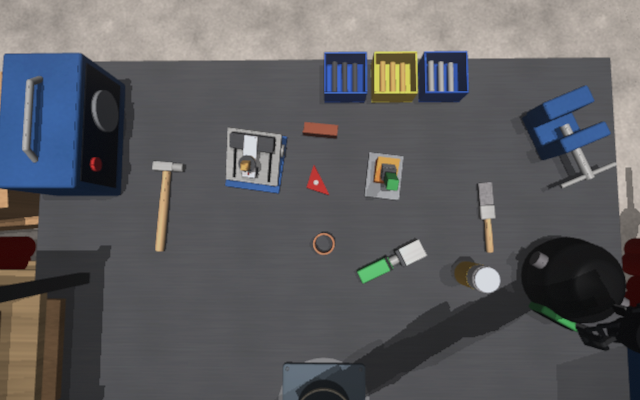

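View pics/wrist0.png

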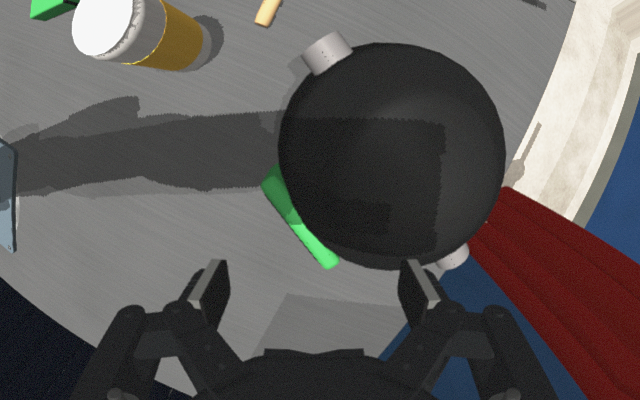

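```bash
cat > h.py <<'E'
import numpy as np, cv2
from scipy.spatial.transform import Rotation as Rot
def ray(p,uv,fish=False):
    R=np.array(p['R']);t=np.array(p['t']);x=(uv[0]-p['cx'])/p['fx'];y=(uv[1]-p['cy'])/p['fy']
    if fish:
        r=np.hypot(x,y); d=np.array([np.sin(r)*x/r,np.sin(r)*y/r,np.cos(r)]) if r>1e-9 else np.array([0,0,1.])
    else: d=np.array([x,y,1.]);d/=np.linalg.norm(d)
    return -R.T@t, R.T@d
def proj(p,X,fish=False):
    c=np.array(p['R'])@np.array(X)+np.array(p['t'])
    if fish:
        a=np.arctan2(np.hypot(c[0],c[1]),c[2]);k=a/np.hypot(c[0],c[1]);return np.array([p['cx']+p['fx']*c[0]*k,p['cy']+p['fy']*c[1]*k])
    return np.array([p['cx']+p['fx']*c[0]/c[2],p['cy']+p['fy']*c[1]/c[2]])
def plane(p,uv,z,fish=False):
    o,d=ray(p,uv,fish);return o+d*(z-o[2])/d[2]
def tri(rs):
    A=np.zeros((3,3));b=np.zeros(3)
    for o,d in rs:
        M=np.eye(3)-np.outer(d,d);A+=M;b+=M@o
    X=np.linalg.solve(A,b);return X,[np.linalg.norm((np.eye(3)-np.outer(d,d))@(X-o)) for o,d in rs]
def crop(im,x0,y0,w,h,k): return cv2.resize(im[y0:y0+h,x0:x0+w],None,fx=k,fy=k,interpolation=cv2.INTER_CUBIC)
E
python3 - <<'E'
import cv2,numpy as np
from h import *
t=cv2.imread('pics/top0.png');s=cv2.imread('pics/scene0.png')
a=crop(t,350,140,70,70,5);b=crop(t,215,115,80,85,4)
c=crop(s,225,175,90,120,4);d=crop(s,350,155,95,95,4)
def pad(x,h=480,w=400):
    o=np.zeros((h,w,3),np.uint8);o[:x.shape[0],:x.shape[1]]=x[:h,:w];return o
cv2.imwrite('pics/c1.png',np.hstack([pad(a),pad(c)]));cv2.imwrite('pics/c2.png',np.hstack([pad(b),pad(d)]))
E
```

```text
(no output)
```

View pics/c1.png

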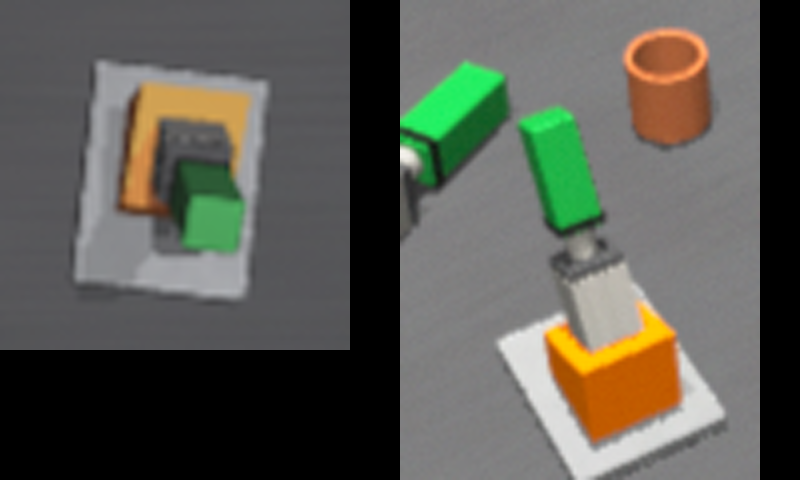

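View pics/c2.png

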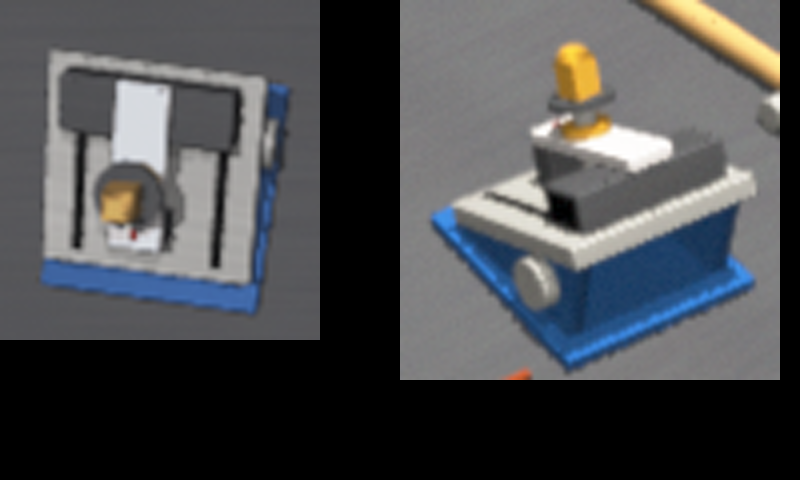

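```bash
python3 - <<'E'
from h import *
from workcell import arm,vision
T=vision.camera_params("top");S=vision.camera_params("scene");W=vision.camera_params("wrist")
s=arm.sense();p=s['tool_pos'];R=Rot.from_euler('xyz',s['tcp_rot'],degrees=True).as_matrix();print(R.round(3))
c=-W['R'].T@W['t'];print('cam in tool',R.T@(c-p),'axes',(R.T@W['R'].T).round(3))
f=[plane(T,(350+a/5,140+b/5),0.012) for a,b in[(97,62),(267,82),(243,298),(77,283)]]
f=np.array(f);print(f.round(3),f.mean(0))
for i,j in((0,1),(3,2)):print(np.degrees(np.arctan2(*(f[i]-f[j])[[1,0]]))-90)
for i,j in((0,3),(1,2)):print(np.degrees(np.arctan2(*(f[i]-f[j])[[1,0]])), np.linalg.norm(f[i]-f[j]))
# driver handle end centre
def tt(a,b):return tri([ray(T,a),ray(S,b)])
print('handle end',tt((350+214/5,140+222/5),(225+146/4,175+116/4)))
print('head top',tt((215+119/4,115+204/4),(350+174/4,155+48/4)))
q=[plane(T,(215+a/4,115+b/4),0.012) for a,b in[(43,283),(255,312),(288,88)]]
for i,j in((0,1),(2,1)):print(np.degrees(np.arctan2(*(q[i]-q[j])[[1,0]])), np.linalg.norm(q[i]-q[j]),q[i])
E
```

```text
[[-0.001  0.441 -0.897]
 [ 0.001 -0.897 -0.441]
 [-1.    -0.001  0.   ]]
cam in tool [-0.14241411 -0.0012765  -0.08105011] axes [[ 0.    -0.317  0.948]
 [ 1.    -0.    -0.   ]
 [ 0.     0.948  0.317]]
[[ 0.716 -0.132  0.012]
 [ 0.704 -0.23   0.012]
 [ 0.578 -0.215  0.012]
 [ 0.586 -0.119  0.012]] [ 0.64593541 -0.17400867  0.012     ]
-6.9082950924490945
-5.134972780961377
-5.512927039241389 0.130005130194872
-7.037090992956251 0.12700121949328352
handle end (array([ 0.60128871, -0.1677453 ,  0.19097537]), [np.float64(0.0003737918558935969), np.float64(0.00037379185589346656)])
head top (array([0.65305074, 0.20332738, 0.15876078]), [np.float64(0.001801698647964151), np.float64(0.0018016986479642261)])
82.25950958983789 0.1569683476202058 [0.61773376 0.28760964 0.012     ]
-7.761052306683545 0.16694309067254964 [0.76200611 0.1095272  0.012     ]
```

```bash
cat >> h.py <<'E'
def frame(yaw,tilt,k,phi=0):
    """tool orientation with x along -axis; axis leans tilt deg towards -x of yawed frame; tool y = k*90+phi deg about tool x from stand y"""
    t=np.radians(tilt);Rz=Rot.from_euler('z',yaw,degrees=True).as_matrix()
    d=Rz@np.array([-np.sin(t),0,np.cos(t)]);Y=Rz@np.array([0,1.,0]);x=-d
    M=np.column_stack([x,Y,np.cross(x,Y)])@Rot.from_euler('x',90*k+phi,degrees=True).as_matrix()
    return d,M
def eul(M): return Rot.from_matrix(M).as_euler('xyz',degrees=True)
E
python3 - <<'E'
from h import *
from workcell import arm
root=np.array([.6758,-.1772,.062]);seat=np.array([.667,.2014,.128])
for nm,o,yaw,t,hs,phis in(('stand',root,-6.1,22,(.086,.16),(0,)),('jig',seat,-7.75,25,(.086,.14),(0,90,110))):
  for k in range(4):
    for h in hs:
      for ph in phis:
        d,M=frame(yaw,t,k,ph);q=arm.ik(o+d*h,eul(M));print(nm,k,h,ph,None if q is None else np.round(q,0))
E
```

```text
stand 0 0.086 0 [ 35.  32. -33. 111.  41.  24.  57.]
stand 0 0.16 0 [ 38.  25. -36. 110.  28.  30.  69.]
stand 1 0.086 0 [ 22.  29. -14. 112.  16.  19. -10.]
stand 1 0.16 0 [ 26.  22. -19. 111.  12.  26.  -6.]
stand 2 0.086 0 [ 10.  29.   3. 112. -14.  18. -71.]
stand 2 0.16 0 [ 11.  22.   2. 111.  -7.  25. -77.]
stand 3 0.086 0 [  -2.   31.   22.  112.  -42.   21. -134.]
stand 3 0.16 0 [  -5.   24.   25.  112.  -30.   28. -145.]
jig 0 0.086 0 [ -5.  28. -37. 108.  54.  43.   7.]
jig 0 0.086 90 [ -5.  28. -37. 108.  53.  43. -82.]
jig 0 0.086 110 [-11.  26. -28. 108.  49.  39. -99.]
jig 0 0.14 0 [  4.  26. -51. 106.  53.  52.   8.]
jig 0 0.14 90 [  6.  27. -55. 106.  54.  53. -83.]
jig 0 0.14 110 [ -1.  24. -44. 107.  49.  49. -99.]
jig 1 0.086 0 [ -5.  28. -37. 108.  53.  43. -82.]
jig 1 0.086 90 [ -31.   24.    0.  109.   31.   30. -153.]
jig 1 0.086 110 [ -63.   34.   52.  110.  -32.   28. -114.]
jig 1 0.14 0 [  6.  27. -55. 106.  54.  53. -83.]
jig 1 0.14 90 [ -16.   21.  -21.  107.   38.   41. -160.]
jig 1 0.14 110 [ -67.   28.   53.  109.  -18.   32. -126.]
jig 2 0.086 0 [ -31.   24.    0.  109.   31.   30. -153.]
jig 2 0.086 90 [ 14.  41. -74. 107.  71.  66.  85.]
jig 2 0.086 110 [  9.  35. -62. 107.  65.  57.  69.]
jig 2 0.14 0 [ -16.   21.  -21.  107.   38.   41. -160.]
jig 2 0.14 90 [ 15.  35. -74. 106.  64.  65.  89.]
jig 2 0.14 110 [ 15.  35. -74. 106.  64.  65.  69.]
jig 3 0.086 0 [ 14.  41. -74. 107.  71.  66.  85.]
jig 3 0.086 90 [ -5.  28. -37. 108.  54.  43.   7.]
jig 3 0.086 110 [ -5.  28. -37. 108.  53.  43. -12.]
jig 3 0.14 0 [ 15.  35. -74. 106.  64.  65.  89.]
jig 3 0.14 90 [  4.  26. -51. 106.  53.  52.   8.]
jig 3 0.14 110 [  5.  27. -54. 106.  54.  53. -13.]
```

```bash
python3 - <<'E'
from h import *
from workcell import arm,vision
import pickle
root=np.array([.6758,-.1772,.062])
d,M=frame(-6.1,22,0)
out=[]
for i,off in enumerate((M[:,1]*-.06,M[:,1]*.06)):
    P=root+d*.24+off
    arm.movep(P,eul(M)) if i==0 else arm.move_straight(P,rate=.25)
    arm.hold(.2)
    W=vision.camera_params("wrist");im=vision.capture("wrist");out.append(W)
    cv2.imwrite(f"pics/s{i}.png",im)
pickle.dump(out,open('s.pkl','wb'));print(arm.sense()['time'])
E
```

```text
3.0083
```

View pics/s0.png

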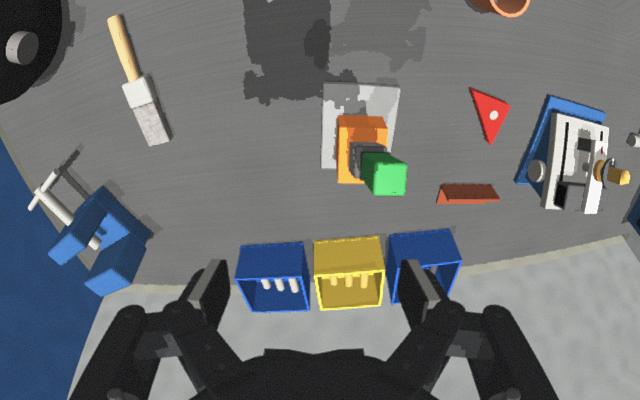

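View pics/s1.png

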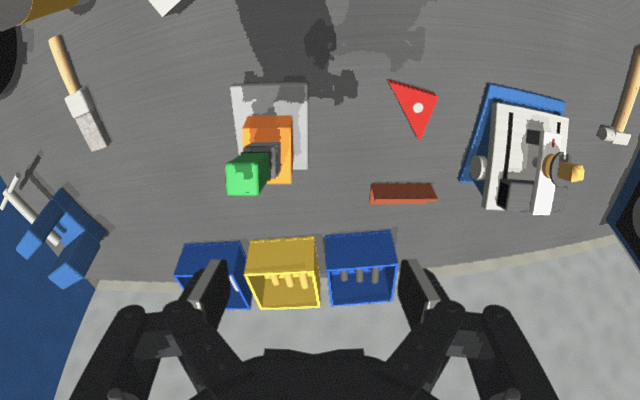

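```bash
python3 - <<'E'
from h import *
a=cv2.imread('pics/s0.png');b=cv2.imread('pics/s1.png')
cv2.imwrite('pics/s_c.png',np.hstack([crop(a,315,75,100,130,4),crop(b,220,75,100,130,4)]))
for n,im in(('a',a),('b',b)):
    hsv=cv2.cvtColor(im,cv2.COLOR_BGR2HSV)
    m=cv2.inRange(hsv,(50,120,60),(75,255,255));
    bl,g,r=cv2.split(im)
    nb,l,st,_=cv2.connectedComponentsWithStats(m); print(st[1:][st[1:,4]>60])
    i=1+np.argmax(st[1:,4]); mm=l==i
    print(np.percentile(hsv[...,2][mm],[5,25,50,75,95]))
E
```

```text
[[ 362  153   45   43 1593]]
[ 77.  87. 227. 235. 238.]
[[ 225  153   44   43 1561]]
[ 75.  88. 190. 235. 238.]
```

View pics/s_c.png

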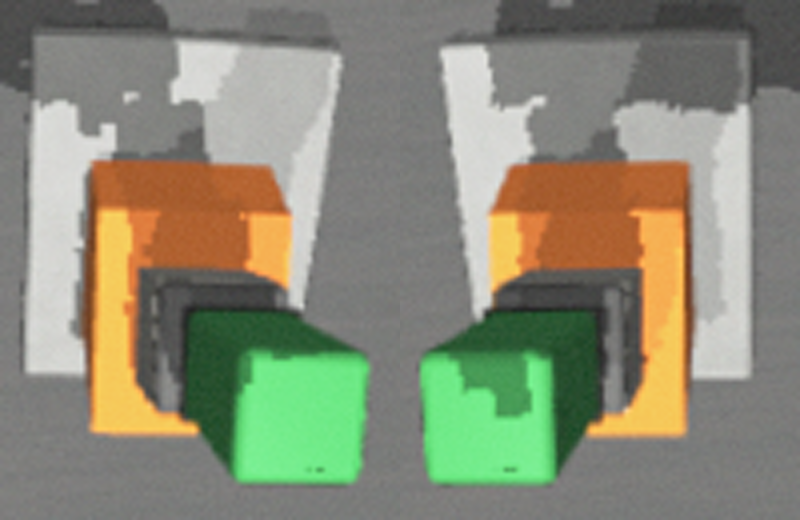

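```bash
python3 - <<'E'
from h import *
import pickle
A,B=pickle.load(open('s.pkl','rb'))
ua=lambda p:(315+p[0]/4-.4,75+p[1]/4-.4); ub=lambda p:(220+p[0]/4-.4,75+p[1]/4-.4)
def t(pa,pb):
    X,e=tri([ray(A,ua(pa),True),ray(B,ub(pb),True)]);print(X.round(4),np.round(e,4));return X
print('end');E=[t(*x) for x in(((236,352),(22,353)),((368,352),(152,350)),((364,483),(155,482)),((234,480),(28,480)))]
c=np.mean(E,0);print('c',c)
u=(E[1]-E[0]+E[2]-E[3]);print('len',np.linalg.norm(u)/2);u/=np.linalg.norm(u)
v=(E[3]-E[0]+E[2]-E[1]);v/=np.linalg.norm(v);n=np.cross(v,u);n/=np.linalg.norm(n);print('u',u,'v',v,'n',n,'yaw',np.degrees(np.arctan2(u[1],u[0])))
print('orange');O=[t(*x) for x in(((90,210),(90,210)),((292,212),(288,210)))];
print('yaw',np.degrees(np.arctan2(*(O[1]-O[0])[[1,0]])))
print('foot');F=[t(*x) for x in(((33,35),(40,47)),((342,50),(350,33)))];print('yaw',np.degrees(np.arctan2(*(F[1]-F[0])[[1,0]])),np.linalg.norm(F[1]-F[0]))
# far face bottom corners: orange lower left in a, lower right in b via plane height unknown
root=np.array([.6758,-.1772,.062])
print('axis to root',(c-root)/np.linalg.norm(c-root),np.linalg.norm(c-root))
E
```

```text
end
[ 0.5877 -0.18    0.1813] [0.0002 0.0002]
[ 0.5898 -0.1529  0.1821] [0. 0.]
[ 0.6123 -0.1553  0.1958] [0.0001 0.0001]
[ 0.6101 -0.1822  0.1942] [0.0001 0.0001]
c [ 0.59996805 -0.16756974  0.18837473]
len 0.027147002263212046
u [0.07879428 0.99584081 0.04574441] v [ 0.85730881 -0.08720064  0.50736343] n [-5.09246067e-01  7.60259915e-04  8.60620628e-01] yaw 85.47598988322746
orange
[ 0.6247 -0.2026  0.0396] [0.0009 0.0009]
[ 0.6298 -0.1398  0.0437] [0.0004 0.0004]
yaw 85.37484004175631
foot
[ 0.5767 -0.215   0.0096] [0. 0.]
[ 0.5876 -0.1162  0.0096] [0.0009 0.0009]
yaw 83.7379319527821 0.09940940202614636
axis to root [-0.51343633  0.06520373  0.8556469 ] 0.1476949539030893
```

```bash
python3 - <<'E'
from h import *
import pickle
A,B=pickle.load(open('s.pkl','rb'))
ua=lambda p:(315+p[0]/4-.4,75+p[1]/4-.4); ub=lambda p:(220+p[0]/4-.4,75+p[1]/4-.4)
d,M=frame(-6.2,22,0)
def pl(r,o):
    return r[0]+r[1]*(d@(o-r[0]))/(d@r[1])
for root in ([.6758,-.1772,.062],[.667,-.1755,.062]):
    root=np.array(root)
    P=[pl(ray(A,ua((90,210)),True),root),pl(ray(A,ua((292,212)),True),root),pl(ray(A,ua((90,433)),True),root),
     pl(ray(B,ub((90,210)),True),root),pl(ray(B,ub((288,210)),True),root),pl(ray(B,ub((286,435)),True),root)]
    Rz=Rot.from_euler('z',-6.2,degrees=True).as_matrix()
    for p in P: print((Rz.T@(p-root)).round(4))
    print()
    for W,o in((A,(315,75)),(B,(220,75))):
        e=root+d*.14; print('pred end ctr',(proj(W,e,True)-o)*4)
E
```

```text
[-0.0485 -0.031  -0.0196]
[-0.0494  0.0326 -0.02  ]
[ 0.0176 -0.0298  0.0071]
[-0.0501 -0.0301 -0.0202]
[-0.0486  0.0321 -0.0197]
[0.018  0.0303 0.0073]

pred end ctr [279.19470987 516.27363543]
pred end ctr [ 93.69154488 517.18824728]
[-0.0411 -0.032  -0.0166]
[-0.042   0.0311 -0.017 ]
[ 0.0244 -0.0308  0.0099]
[-0.0427 -0.0301 -0.0172]
[-0.0412  0.0316 -0.0167]
[0.0249 0.0298 0.01  ]

pred end ctr [288.97252585 483.47637874]
pred end ctr [ 90.90235819 484.38111303]
```

```bash
python3 - <<'E'
from h import *
from workcell import arm,hand,vision
root=np.array([.660,-.1755,.062]); end=np.array([.600,-.1676,.1884])
d=end-root;d/=np.linalg.norm(d)
_,M0=frame(-5.7,22,0)
x=-d;y=M0[:,1]-x*(x@M0[:,1]);y/=np.linalg.norm(y);M=np.column_stack([x,y,np.cross(x,y)])
np.save('Mg.npy',M)
arm.movep(end+d*.035,eul(M))
arm.hold(.1)
cv2.imwrite('pics/pre.png',vision.capture('wrist'))
T=vision.camera_params('wrist');print(proj(T,end,True))
print(arm.move_straight(end-d*.052,rate=.12,until_force=15),arm.sense()['contact_force'],arm.sense()['time'])
cv2.imwrite('pics/pre2.png',vision.capture('wrist'))
E
```

```text
[311.1979139  234.35766484]
False [-0.65423815 -0.14678826  0.06459748] 4.475
```

View pics/pre2.png

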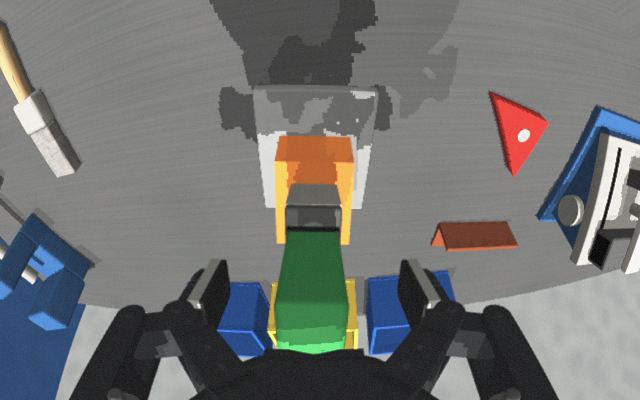

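View pics/pre.png

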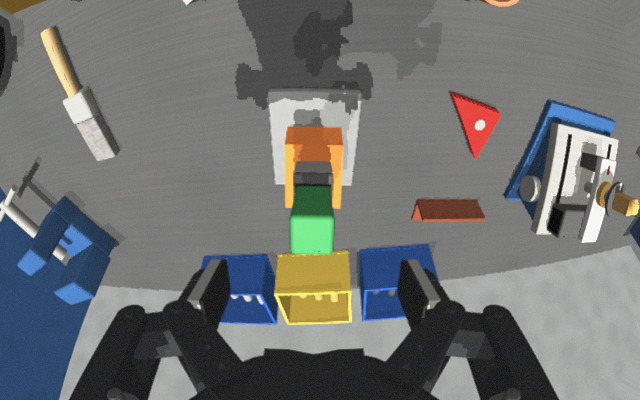

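```bash
python3 - <<'E'
from h import *
from workcell import arm,hand,vision
hand.gripper_to(0.02,90)
arm.hold(.3)
s=arm.sense();print(s['grip_width'],s['contact_force'],s['moment'],s['time'])
cv2.imwrite('pics/grip.png',vision.capture('wrist'))
E
```

```text
0.026968227479580564 [-4.02250528  0.44783903  5.86133707] [0.21537033 0.6124268  0.01017322] 5.3917
```

View pics/grip.png

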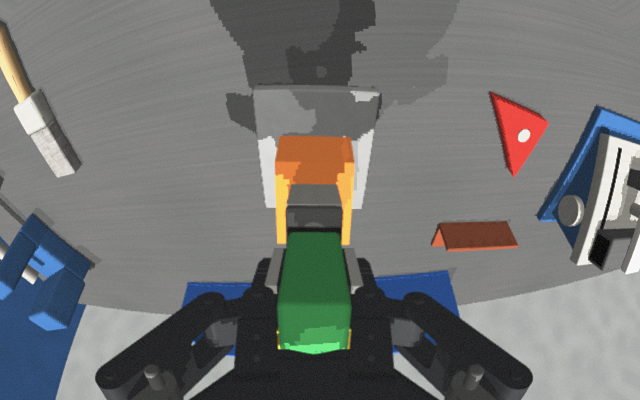

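```bash
python3 - <<'E'
from h import *
from workcell import arm,hand,vision
M=np.load('Mg.npy');s=arm.sense();P=np.array(s['tool_pos']);d=-M[:,0];m=P-d*.088;print('mouth',m)
bd,_=frame(-6.2,22,0)
ax=np.cross(d,bd);ang=np.arccos(d@bd);print('ang',np.degrees(ang));ax/=np.linalg.norm(ax)
M2=Rot.from_rotvec(ax*ang*.5).as_matrix()@M
m2=m+bd*.003
arm.move_straight(m2-M2[:,0]*.088,eul(M2),rate=.05)
print(arm.sense()['contact_force'],arm.sense()['moment'])
arm.move_straight(m2-M2[:,0]*.088+bd*.055,rate=.1)
s=arm.sense();print(s['contact_force'],s['moment'])
arm.move_straight(m2-M2[:,0]*.088+bd*.10,rate=.2)
arm.hold(.25)
s=arm.sense();print(s['contact_force'],s['moment'],s['grip_width'],s['time'])
for n in('scene','top','wrist'): cv2.imwrite(f'pics/{n}1.png',vision.capture(n))
np.savez('g.npz',M=M2,P=s['tool_pos'],R=s['tcp_rot'])
E
python3 - <<'E'
from h import *
a=cv2.imread('pics/scene1.png');b=cv2.imread('pics/top1.png')
cv2.imwrite('pics/off.png',np.hstack([crop(a,200,110,130,190,3),crop(b,330,110,130,190,3)]))
E
```

```text
mouth [ 0.65996087 -0.17553928  0.06252912]
ang 3.622195314480554
[-0.39836384 -0.20593165 -2.73265007] [0.08890883 0.82628344 0.00329053]
[ 0.63684275  0.58169049 -2.55128118] [ 0.14805608  0.75268791 -0.05365005]
[-0.88060606 -0.06751667 -3.35036433] [ 0.105388    0.7090089  -0.00196761] 0.027138791795522057 7.0167
```

View pics/off.png

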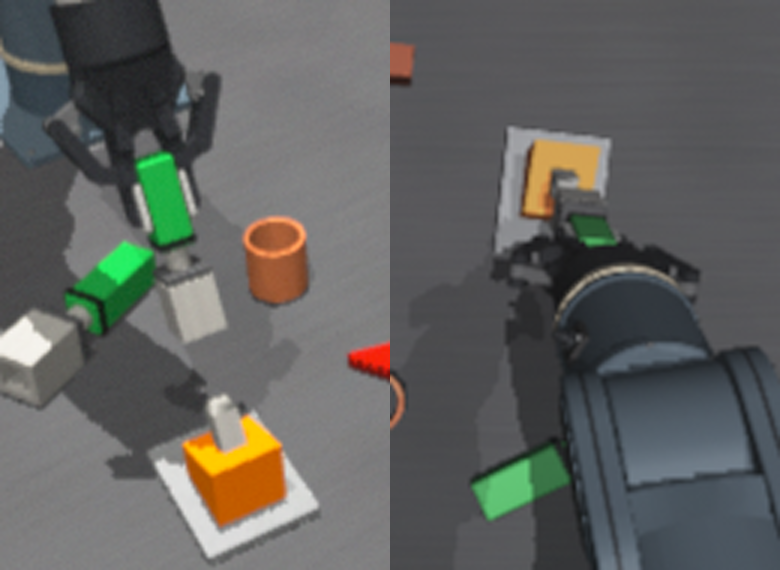

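View pics/wrist1.png

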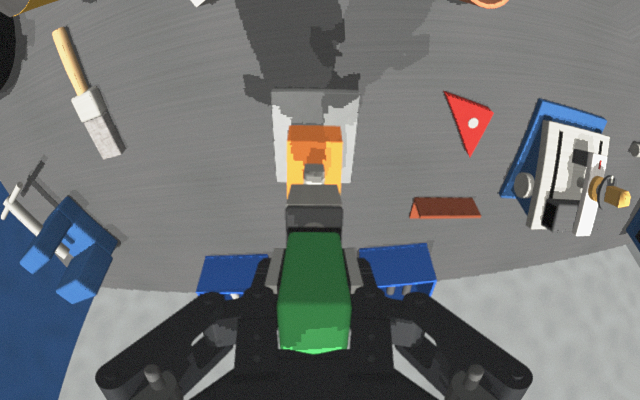

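```bash
python3 - <<'E'
from h import *
from workcell import vision,arm
W=vision.camera_params('wrist');s=arm.sense();P=np.array(s['tool_pos']);M=Rot.from_euler('xyz',s['tcp_rot'],degrees=True).as_matrix()
def pt(z,a,b): return P+M@np.array([.088-z,a,b])
for nm,z,w in(('mouth',0,.01775),('socktop',.053,.01775),('hlow',.07,.014),('hend',.14,.014)):
    print(nm,[proj(W,pt(z,a,-w),True).round(1) for a in(-w,w)],proj(W,pt(z,w,w),True).round(1))
im=cv2.imread('pics/wrist1.png');cv2.imwrite('pics/w1c.png',crop(im,265,170,100,190,4)[:600])
E
```

```text
mouth [array([289.6, 187.2]), array([335.4, 187.2])] [334.4 229.3]
socktop [array([283.3, 210.6]), array([341.2, 210.6])] [339.3 261.3]
hlow [array([287.3, 227.1]), array([336.9, 227.1])] [335.4 269.7]
hend [array([272.8, 302. ]), array([349.9, 302.1])] [345.5 354.5]
```

View pics/w1c.png

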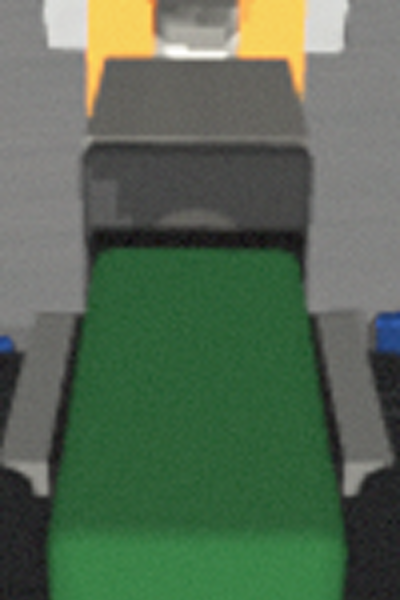

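```bash
python3 - <<'E'
from h import *
from workcell import arm,vision
import pickle
seat=np.array([.667,.2014,.128]);d,M=frame(-7.75,25,0)
s=arm.sense()
cand=[(-.045),(.045)]
Ps=[seat+d*.178+M[:,1]*c for c in cand]+[seat+d*.178]
for P in Ps: print(arm.ik(P,eul(M)))
out=[]
for i in(0,1):
    arm.movep(Ps[i],eul(M)) if i==0 else arm.move_straight(Ps[i],rate=.2)
    arm.hold(.25)
    out.append(vision.camera_params('wrist'));cv2.imwrite(f'pics/j{i}.png',vision.capture('wrist'))
pickle.dump(out,open('j.pkl','wb'));s=arm.sense();print(s['time'],s['joints'],s['contact_force'])
for W in out:print(proj(W,seat,True),proj(W,seat+d*.034,True))
E
```

```text
[ -7.42435598  15.89235442 -27.81438744 108.80525409  35.63170956
  42.91622863  25.62106591]
[-15.60604431  20.73380896 -29.55957724 102.00245241  39.39129016
  49.56553457  16.63925519]
[-11.52924818  18.21819119 -28.89290678 105.63318093  37.76020052
  46.22463561  20.61661212]
9.6417 [-16.64112991  20.50374023 -27.9618351  102.06483012  38.69089685
  49.12594155  17.24574985] [ 0.6760651   0.53229267 -3.11725535]
[356.04160909 180.3194811 ] [360.59623172 189.06076428]
[272.10067397 180.22071127] [267.60927581 188.9611368 ]
```

View pics/j0.png

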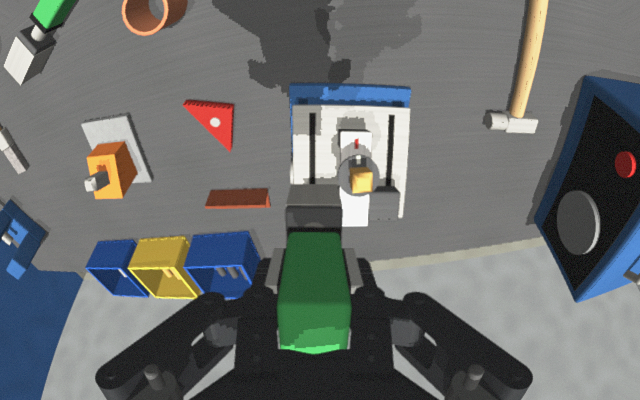

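View pics/j1.png

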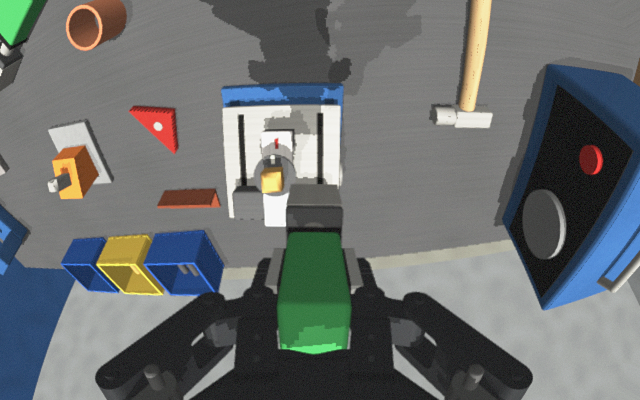

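```bash
python3 - <<'E'
from h import *
a=cv2.imread('pics/j0.png');b=cv2.imread('pics/j1.png')
cv2.imwrite('pics/j_c.png',np.hstack([crop(a,330,130,50,70,8),crop(b,248,130,50,70,8)]))
E
```

```text
(no output)
```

View pics/j_c.png

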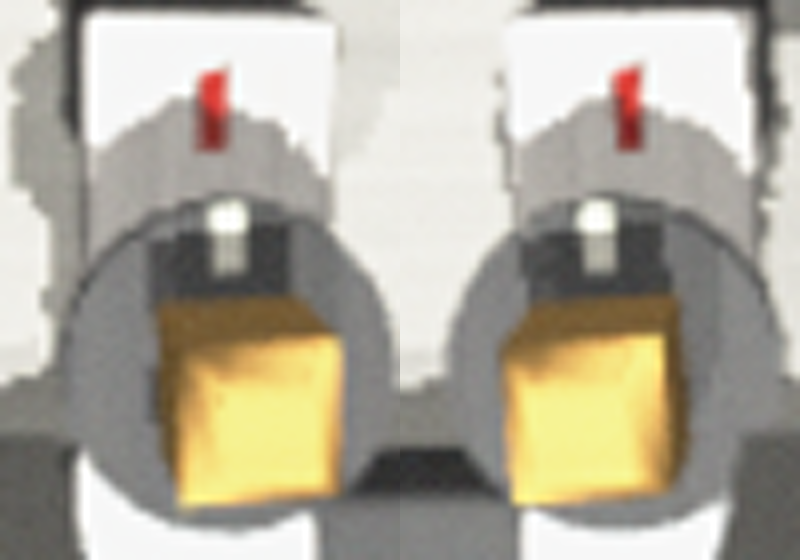

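```bash
python3 - <<'E'
from h import *
import pickle
A,B=pickle.load(open('j.pkl','rb'))
ua=lambda p:(330+p[0]/8-.44,130+p[1]/8-.44); ub=lambda p:(248+p[0]/8-.44,130+p[1]/8-.44)
def t(pa,pb):
    X,e=tri([ray(A,ua(pa),True),ray(B,ub(pb),True)]);print(X.round(4),np.round(e,4));return X
d,M=frame(-7.75,25,0);old=np.array([.667,.2014,.128])
H=[t(*x) for x in(((180,348),(105,350)),((342,335),(267,335)),((338,490),(270,490)),((180,505),(112,502)))]
h=np.mean(H,0);print('head',h,'->seat',h-d*.026)
C=t((229,362),(217,360));print('diff vs old',M.T@(C-old),'head-seat',M.T@(h-d*.026-old))
u=(H[1]-H[0]+H[2]-H[3]);ut=M.T@u;print('head rot deg about tool x',np.degrees(np.arctan2(ut[2],ut[1])),np.linalg.norm(u)/2)
v=(H[3]-H[0]+H[2]-H[1]);vt=M.T@v;print(np.degrees(np.arctan2(-vt[1],vt[2])),np.linalg.norm(v)/2)
k=t((228,235),(198,235));kt=M.T@(k-C);print('mark',kt,np.degrees(np.arctan2(kt[1],-kt[2])))
# jig yaw: strap / blue base edges
def l(pa,pb,z,W): 
    p,q=[plane(W,x,z,True) for x in(pa,pb)];return np.degrees(np.arctan2(*(q-p)[[1,0]]))-90
print(l((290,84),(411,88),.0,A),l((222,86),(344,87),.0,B))
E
```

```text
[0.6433 0.1968 0.1447] [0.0001 0.0001]
[0.6446 0.2171 0.1438] [0.0002 0.0002]
[0.6609 0.2149 0.1541] [0.0001 0.0001]
[0.6596 0.195  0.155 ] [0.0002 0.0002]
head [0.65210657 0.20596424 0.14941344] ->seat [0.66299428 0.20448249 0.12584943]
[0.6639 0.2044 0.1227] [0.0001 0.0001]
diff vs old [ 0.00330069  0.0025946  -0.0053859 ] head-seat [ 9.59755199e-05  2.51416209e-03 -4.88285112e-03]
head rot deg about tool x -4.80573860668153 0.020184366613109538
-0.5626057244954713 0.019367278063339075
[0.6455 0.2056 0.1192] [0.0001 0.0001]
mark [-0.0045789  -0.00138093 -0.01817529] -4.344889410394973
-8.076011769219306 -9.886798329229777
```

```bash
cat >> h.py <<'E'
SEAT=np.array([.663,.2045,.126])
MOUTH=np.array([.088,.0011,-.0023])   # driver mouth in tool frame
def pose(h,phi,yaw=-7.9,th=-1.0,off=(0,0,0)):
    d,Mb=frame(yaw,25,0,phi)
    M=Mb@Rot.from_euler('y',th,degrees=True).as_matrix()
    return SEAT+np.array(off)+d*h-M@MOUTH, M, d
E
python3 - <<'E'
from h import *
from workcell import arm,vision
P,M,d=pose(.10,-3.5);arm.movep(P,eul(M))
P,M,d=pose(.044,-3.5);arm.move_straight(P,eul(M),rate=.12,until_force=15)
arm.hold(.25)
s=arm.sense();print(s['time'],s['contact_force'],s['joints'],P-s['tool_pos'])
for n in('scene','top','wrist'): cv2.imwrite(f'pics/{n}2.png',vision.capture(n))
a=cv2.imread('pics/scene2.png');b=cv2.imread('pics/wrist2.png')
cv2.imwrite('pics/ins.png',np.hstack([crop(a,340,90,100,140,4),crop(b,265,120,100,140,4)]))
E
```

```text
10.8083 [ 0.63346938 -0.14243526 -2.6203337 ] [-13.61630224  21.47181769 -26.08393176 108.40240177  43.97170635
  40.97915985  17.85634925] [-8.26281196e-05 -2.95483777e-04 -8.60322705e-04]
```

View pics/ins.png

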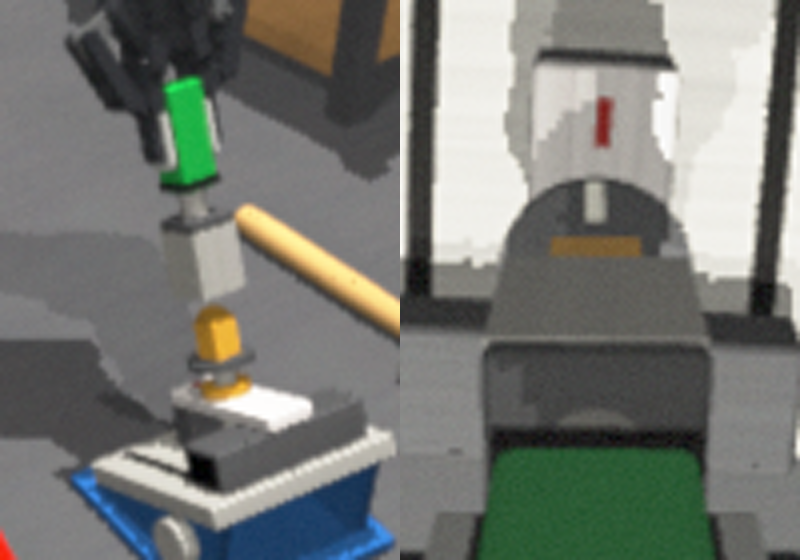

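```bash
python3 - <<'E'
from h import *
from workcell import arm,vision
S=vision.camera_params('scene');s=arm.sense();P=np.array(s['tool_pos']);M=Rot.from_euler('xyz',s['tcp_rot'],degrees=True).as_matrix()
_,_,d=pose(0,0)
D=M@Rot.from_euler('y',1.0,degrees=True).as_matrix()
m=P+M@MOUTH
c=lambda X:((proj(S,X)-(340,90))*4+1.5).round(0)
w=.01775
print('mouth',c(m),[c(m+D@np.array([0,a*w,b*w])) for a,b in((-1,-1),(1,-1),(1,1),(-1,1))])
print('socktop',[c(m+D@np.array([-.053,a*w,b*w])) for a,b in((-1,-1),(1,-1),(1,1),(-1,1))])
print('handle end',c(m-D[:,0]*.14),[c(m+D@np.array([-.14,a*.014,b*.014])) for a,b in((-1,-1),(1,-1),(1,1),(-1,1))])
print('seat',c(SEAT),'shoulder',c(SEAT+d*.026),'top',c(SEAT+d*.034))
print([c(SEAT+d*.026+D@np.array([0,a*.01,b*.01])) for a,b in((-1,-1),(1,-1),(1,1),(-1,1))])
a=cv2.imread('pics/scene2.png');cv2.imwrite('pics/sc8.png',crop(a,370,100,50,90,6))
E
```

```text
mouth [209. 293.] [array([172., 299.]), array([213., 283.]), array([247., 287.]), array([205., 303.])]
socktop [array([158., 223.]), array([200., 208.]), array([233., 210.]), array([191., 226.])]
handle end [172.  86.] [array([142.,  92.]), array([176.,  82.]), array([202.,  80.]), array([168.,  91.])]
seat [220. 355.] shoulder [213. 319.] top [211. 308.]
[array([193., 322.]), array([216., 313.]), array([234., 316.]), array([211., 325.])]
```

View pics/sc8.png

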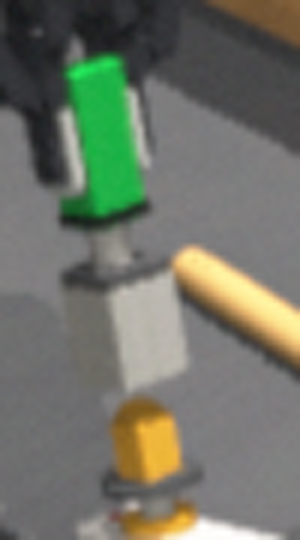

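```bash
python3 - <<'E'
from h import *
from workcell import arm,vision
W=vision.camera_params('wrist');s=arm.sense();P=np.array(s['tool_pos']);M=Rot.from_euler('xyz',s['tcp_rot'],degrees=True).as_matrix()
D=M@Rot.from_euler('y',1.0,degrees=True).as_matrix();m=P+M@MOUTH;d=-D[:,0]
w=.01775
c=lambda X:proj(W,X,True).round(1)
print('mouth edge',c(m+D@[0,-w,-w]),c(m+D@[0,w,-w]))
print('collar near',c(SEAT+D@[0,0,-.023]),'collar L',c(SEAT+D@[0,-.023,-.0]),'R',c(SEAT+D@[0,.023,0]))
print('head foot near edge',c(SEAT+D@[0,-.01,-.01]),c(SEAT+D@[0,.01,-.01]),'shoulder',c(SEAT+D@[-.026,-.01,-.01]),c(SEAT+D@[-.026,.01,-.01]))
S=vision.camera_params('top');c=lambda X:proj(S,X).round(1);print('top: mouth',c(m),'seat',c(SEAT))
b=cv2.imread('pics/top2.png');cv2.imwrite('pics/t2.png',crop(b,210,110,90,90,6))
E
```

```text
mouth edge [290.9 184.4] [336.9 184.4]
collar near [313.7 164.8] collar L [288.9 189.1] R [338.5 189.1]
head foot near edge [302.8 178.7] [324.6 178.7] shoulder [301.8 186.8] [325.7 186.8]
top: mouth [242.  168.4] seat [246.4 163.9]
```

View pics/t2.png

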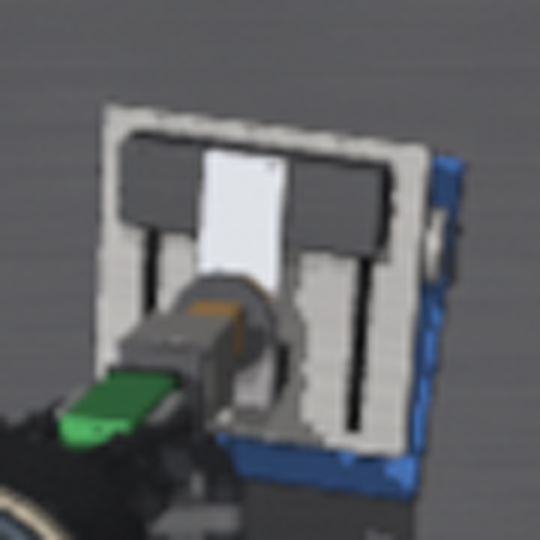

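```bash
python3 - <<'E'
from h import *
from workcell import arm,vision
P,M,d=pose(.0,-3.5)
r=arm.move_straight(P-d*.004,rate=.03,until_force=12)
s=arm.sense();print(r,'h',(np.array(s['tool_pos'])-P)@d,s['contact_force'],s['moment'],s['time'])
for n in('scene','wrist'): cv2.imwrite(f'pics/{n}3.png',vision.capture(n))
a=cv2.imread('pics/scene3.png');b=cv2.imread('pics/wrist3.png')
cv2.imwrite('pics/ins3.png',np.hstack([crop(a,340,90,100,140,4),crop(b,265,120,100,140,4)]))
E
```

```text
True h -0.0009086177216740393 [-3.96381137 -0.99476318  6.5942828 ] [-0.20741219  0.48958459 -0.14266294] 12.325
```

View pics/ins3.png

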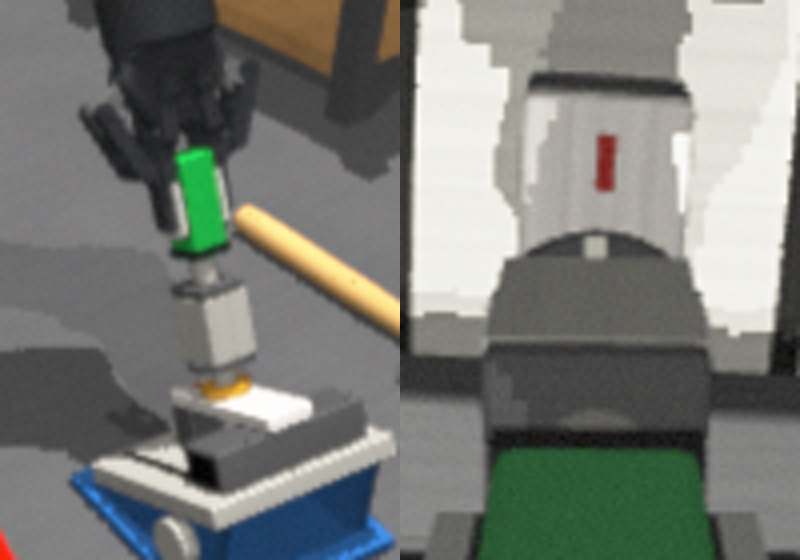

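```bash
python3 - <<'E'
from h import *
from workcell import arm,vision
for phi in(6,20,50,96):
    P,M,d=pose(.0,phi);q=arm.ik(P,eul(M));print(phi,None if q is None else np.round(q,1))
for phi in(3,8):
    P,M,d=pose(-.0003,phi)
    arm.movep(P,eul(M))
    s=arm.sense();print(s['time'],s['contact_force'].round(1),s['moment'].round(2),s['joints'].round(1))
E
```

```text
6 [-16.2  25.1 -21.5 109.4  47.7  36.5   5.2]
20 [-18.4  24.9 -18.4 109.4  46.   35.8  -7.4]
50 [-23.   24.6 -12.2 109.2  41.9  34.4 -33.9]
96 [-29.9  24.5  -2.3 108.7  33.9  32.3 -72.6]
12.675 [ 0.7  0.5 -2.6] [0.12 0.43 0.06] [-15.7  25.1 -22.1 109.4  48.1  36.7   8. ]
12.925 [ 3.7  0.5 -1.8] [ 0.21 -0.3   0.13] [-16.5  25.1 -21.  109.4  47.5  36.4   3.6]
```

```bash
python3 - <<'E'
from h import *
from workcell import arm,vision
for phi in list(range(16,97,8)):
    P,M,d=pose(-.0003-.00127*np.radians(max(phi-7,0)),phi)
    arm.movep(P,eul(M))
    s=arm.sense();print(phi,s['time'],s['contact_force'].round(1),s['moment'].round(2),s['joints'][6].round(1))
    if np.linalg.norm(s['contact_force'])>40: print('STOP');break
for n in('scene','wrist'): cv2.imwrite(f'pics/{n}4.png',vision.capture(n))
a=cv2.imread('pics/scene4.png');b=cv2.imread('pics/wrist4.png')
cv2.imwrite('pics/ins4.png',np.hstack([crop(a,340,90,100,140,4),crop(b,265,120,100,140,4)]))
E
```

```text
16 13.175 [ 5.6  0.8 -2.3] [ 0.21 -0.59  0.13] -3.6
24 13.425 [ 4.8  0.9 -2. ] [ 0.17 -0.78  0.19] -10.7
32 13.675 [ 5.6 -0.3 -2.3] [ 0.16 -0.89  0.15] -17.8
40 13.925 [ 5.5 -0.2 -1. ] [ 0.09 -0.98  0.1 ] -24.8
48 14.175 [ 6.2 -0.1 -1.7] [ 0.04 -1.06  0.13] -31.7
56 14.425 [ 5.9 -0.2 -0.4] [-0.03 -1.2   0.11] -38.5
64 14.675 [ 6.9 -0.7 -0.8] [-0.12 -1.28  0.01] -45.3
72 14.925 [ 6.8 -1.  -0.9] [-0.16 -1.36  0.06] -51.9
80 15.175 [ 7.7 -0.2 -0.7] [-0.29 -1.37  0.04] -58.5
88 15.425 [ 8.  -1.8 -0.5] [-0.37 -1.42 -0.03] -65.0
96 15.675 [ 6.7 -1.8  0.1] [-0.44 -1.56 -0.07] -71.5
```

View pics/ins4.png

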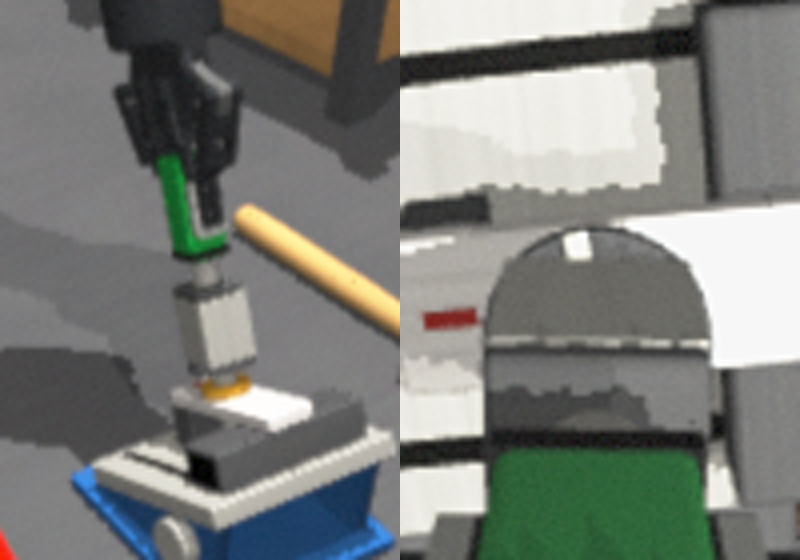

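```bash
python3 - <<'E'
from h import *
from workcell import arm,hand,vision
P,M,d=pose(-.0022,92);arm.movep(P,eul(M))
hand.gripper_to(.08)
arm.hold(.2)
s=arm.sense();print(s['time'],s['grip_width'],s['contact_force'],s['moment'])
W=vision.camera_params('wrist');cv2.imwrite('pics/wrist5.png',vision.capture('wrist'))
p=np.array(s['tool_pos'])
print(arm.move_straight(p-M[:,0]*.09,rate=.08,until_force=10))
arm.move_straight(p-M[:,0]*.16,rate=.15)
arm.hold(.3)
s=arm.sense();print(s['time'],s['contact_force'])
for n in('scene','top','wrist'): cv2.imwrite(f'pics/{n}6.png',vision.capture(n))
a=cv2.imread('pics/scene6.png');b=cv2.imread('pics/wrist6.png')
cv2.imwrite('pics/rel.png',np.hstack([crop(a,340,90,100,140,4),crop(b,255,110,100,140,4)]))
E
```

```text
16.7833 0.08004547523485238 [-0.69918595 -0.4862449  -0.42778964] [0.08241021 0.46726328 0.01521348]
False
19.025 [ 0.62925689  0.71332334 -0.29958673]
```

View pics/rel.png

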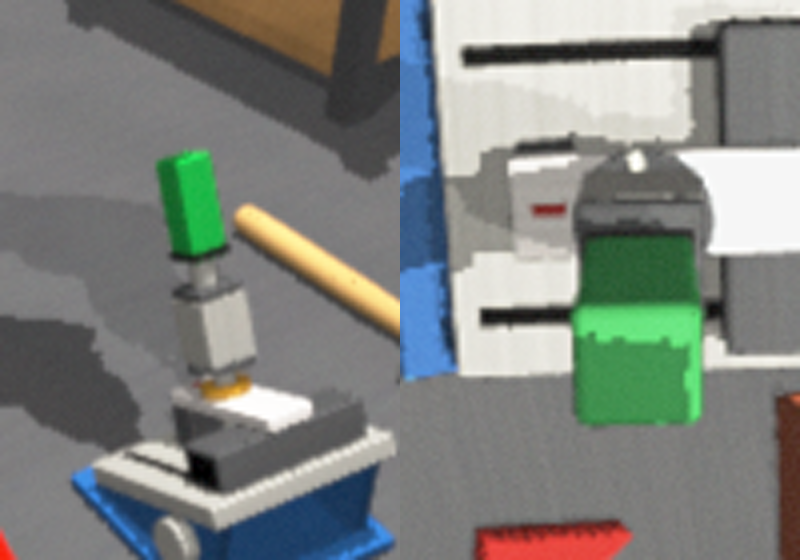

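View pics/wrist6.png

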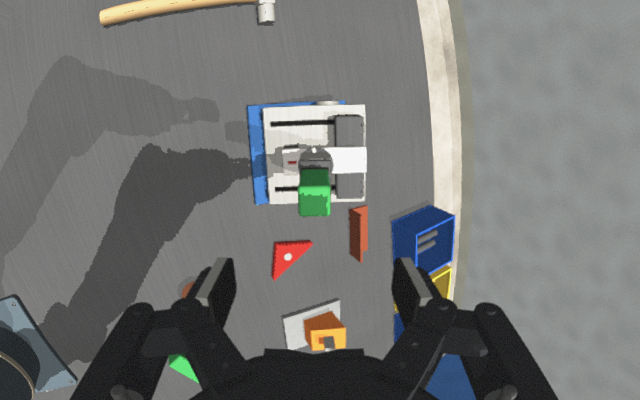

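```bash
python3 - <<'E'
from h import *
from workcell import vision
W=vision.camera_params('wrist');d,M=frame(-7.9,25,0)
seat=SEAT-d*.002
def onpl(uv,o,n):
    r=ray(W,uv,True);return r[0]+r[1]*(n@(o-r[0]))/(n@r[1])
k=M.T@(onpl((314.4,149.7),seat,d)-seat);print(k,'screw rad',np.arctan2(k[1],-k[2]))
# driver axis: handle end centre at 140mm
c=M.T@(onpl((255+637/4,110+364/4),seat+d*.14,d)-seat);print('end offset',c,'tilt deg',np.degrees(np.hypot(c[1],c[2])/.14))
E
```

```text
[-4.49748903e-17  1.97942671e-02 -6.57344066e-04] screw rad 1.5375997160257846
end offset [-0.14       -0.00321151  0.08643126] tilt deg 35.39688295327761
```

```bash
python3 - <<'E'
from h import *
from workcell import vision,order,arm
W=vision.camera_params('wrist');d,M=frame(-7.9,25,0)
seat=SEAT-d*.002
def onpl(uv,o,n):
    r=ray(W,uv,True);return r[0]+r[1]*(n@(o-r[0]))/(n@r[1])
c=M.T@(onpl((255+237/4,110+364/4),seat+d*.14,d)-seat);print('end offset',c,'tilt deg',np.degrees(np.hypot(c[1],c[2])/.14))
if np.hypot(c[1],c[2])<.02:
    order.close_job();print('closed',arm.sense()['time'])
E
```

```text
end offset [-0.14       -0.00016665 -0.00180403] tilt deg 0.7414507288086786
the job is handed in; nothing more can be done
the job is handed in; nothing more can be done
```

I slid the smaller green-handled driver off its bar and lowered its socket onto the clamp screw's head until the mouth met the collar. I then turned it about 95° clockwise in line with the screw, let go, backed off and handed the job in at about 19 s of robot time.

- **Screw:** the collar mark in the last wrist picture puts it at about 1.54 rad, inside the 1.0–2.3 rad band.
- **Driver:** it stands on the head about 0.7° out of line, and the scene picture shows it seated on the collar. I did not measure the mouth-to-collar distance after letting go.
- **Robot:** the gripper was open and clear, and the force on the tool was about 1 N. The highest I read while turning was about 8 N.
- **Bystanders:** those visible in the last wrist picture look undisturbed, but I did not measure their positions.

Two readings disagreed along the way:

- **Stand:** the stand's bar root was about 16 mm nearer the robot than taking the foot's centre as the stand's origin suggested. I used the orange face itself instead.
- **Before insertion:** the scene camera put the socket about 4 mm off the head, while the wrist camera showed it within about 1 mm. I followed the wrist camera, and the socket went fully on.

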